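# Restock the analyser's reagent disc

## Task

Restock the reagent disc: take the empty, uncapped bottle out of it and put it in the black tub, and stand each of the three large full bottles from the stock tray in the disc's cup that has the colour of its cap, right down on the cup's floor. Keep the full bottles upright and set them down rather than dropping them, and leave the two small bottles where they stand.

Things in the scene. Friction and masses are not known exactly. Their poses are not given: they have to be found in the camera images.
- empty: the empty bottle: white like the full ones (40 mm diameter, straight up to 66 mm) but no cap or label, its bare neck (24 mm diameter) open with a dark mouth, 82 mm tall in all, 10 to 20 g. Origin: centre of its underside, z up. Starts upright on the floor of one of the three coloured cups of the disc.
- full_blue: full large bottle: white round bottle with a blue screw cap and a blue label stripe. Body 40 mm diameter, straight up to 66 mm; cap 30 mm diameter; 88 mm tall in all; 50 to 100 g. Origin: centre of its underside, z up. Starts upright on the floor (4 mm above the bench) of the grey stock tray, 200 x 290 mm, walls 16 mm high.
- full_red: full large bottle: white round bottle with a red screw cap and a red label stripe. Body 40 mm diameter, straight up to 66 mm; cap 30 mm diameter; 88 mm tall in all; 50 to 100 g. Origin: centre of its underside, z up. Starts upright in the stock tray; axes of any two bottles there are at least 80 mm apart.
- full_yellow: full large bottle: white round bottle with a yellow screw cap and a yellow label stripe. Body 40 mm diameter, straight up to 66 mm; cap 30 mm diameter; 88 mm tall in all; 50 to 100 g. Origin: centre of its underside, z up. Starts upright in the stock tray, like the blue one.
- cup_blue: blue round open cup of the reagent disc, fixed: 54 mm inner, 62 mm outer diameter (7 mm to spare round a large bottle). Origin: centre of its underside, z up; its floor lies 4 mm, its rim 26 mm above the origin. The disc is a white round plate, 284 mm diameter; the cups stand on its top, 14 mm above the bench.
- cup_red: red round open cup of the reagent disc, fixed: 54 mm inner, 62 mm outer diameter (7 mm to spare round a large bottle). Origin: centre of its underside, z up; its floor lies 4 mm, its rim 26 mm above the origin. The disc has six cups, evenly on a circle of 98 mm radius: blue, red and yellow ones 120 degrees apart, plain white ones (to stay empty) between them.
- cup_yellow: yellow round open cup of the reagent disc, fixed: 54 mm inner, 62 mm outer diameter (7 mm to spare round a large bottle). Origin: centre of its underside, z up; its floor lies 4 mm, its rim 26 mm above the origin. At the disc's centre, midway between the three coloured cups, stands a black lifting knob, 46 mm diameter, its top 76 mm above the bench.
- tub: black square tub for empties, open at the top, fixed: 114 x 114 mm outside, 106 x 106 mm inside, 36 mm high, floor 4 mm thick. Origin: centre of its underside; x and y run along its sides, z up.
- small_blue: small bottle with a blue cap, a bystander: white, body 28 mm diameter up to 42 mm, 60 mm tall in all, 28 g, standing loose in the stock tray among the full bottles. Origin: centre of its underside, z up.
- small_yellow: small bottle with a yellow cap, a bystander: white, body 28 mm diameter up to 42 mm, 60 mm tall in all, 28 g, standing loose in the stock tray among the full bottles. Origin: centre of its underside, z up.
Things that resemble listed ones, but are neither listed nor needed, are in the scene too. What is shaped like the empty but green is not meant. Leave any orange or turquoise look-alike of the full_yellow alone.

How it is judged:
At the end, for the whole second after the job is handed in: Each full bottle upright (0.1 rad) in the cup of its cap colour, axis within 10 mm of the cup's, underside at most 5 mm above the cup floor; the empty inside the tub, standing or lying, its underside centre below the rim; small bottles upright within 20 mm of their start; all at rest (horizontal distance between full_blue and cup_blue below 0.01 m and z of full_blue in the frame of cup_blue between 0 and 0.009 m and angle between each of full_blue, full_red, full_yellow's own z axis and vertical below 0.1 rad and linear speed of each of full_blue, full_red, full_yellow, empty below 0.02 m/s and horizontal distance between full_red and cup_red below 0.01 m and z of full_red in the frame of cup_red between 0 and 0.009 m and horizontal distance between full_yellow and cup_yellow below 0.01 m and z of full_yellow in the frame of cup_yellow between 0 and 0.009 m and x of empty in the frame of tub between -0.053 and 0.053 m and y of empty in the frame of tub between -0.053 and 0.053 m and z of empty in the frame of tub between 0 and 0.034 m and distance of each of small_blue, small_yellow from where it was at the start of the episode below 0.02 m and angle between each of small_blue, small_yellow's own z axis and vertical below 0.15 rad); the robot touches nothing.
It fails at once if a small bottle is pushed away or knocked over (distance of any of small_blue, small_yellow from where it was at the start of the episode above 0.03 m or angle between any of small_blue, small_yellow's own z axis and vertical above 0.5 rad).
It fails at once if a full bottle is tipped over (more than 35 degrees from upright) (angle between any of full_blue, full_red, full_yellow's own z axis and vertical above 0.61 rad).
It fails at once if a full bottle is dropped (falls about 30 mm or more, out of the fingers) ((linear speed of full_blue above 0.75 m/s and contact force between the fingers and full_blue below 0.05 N) or (linear speed of full_red above 0.75 m/s and contact force between the fingers and full_red below 0.05 N) or (linear speed of full_yellow above 0.75 m/s and contact force between the fingers and full_yellow below 0.05 N)).
It also fails if it takes over 112 s, if anything falls off the work surface, if the arm or the gripper's body presses on something with over 40 N, if the wrist force passes 120 N, or if a joint passes its speed limit or range.

## Robot

A 7-joint arm with a two-finger parallel gripper is mounted at the origin on the work surface. World frame = base frame: x ahead of the robot, y to its left, z up, the work surface at z = 0. Lengths are in m, angles in rad, forces in N, time in s.
With the tool pointing down it reaches from about 0.4 to 0.875 m from the base axis. Payload 4.4 kg.
Tool frame: the origin (TCP) lies midway between the tips of the shut fingers; the grasp point (between the pads) lies 19 mm behind it (robot.pinch_z is the z of the grasp point in the tool frame, in m); z points along the fingers, y is the line along which they close (so a half turn about z gives the same grasp; the last joint's range is limited). The gripper opens to 85 mm and grips with 20 to 120 N. Pads are 22 mm wide; open, the fingers measure 114 mm over their backs; the gripper's body (76 mm by 85 mm) begins 54 mm behind the grasp point. The pads swing forward as they close: fully open they stand 13 mm farther back than shut.
Start: joints at [-1.298, 0.628, 0.038, 1.517, -0.027, 0.996, -0.02], TCP at [0.216, 0.613, 0.231] pointing down, gripper open.
Joint ranges: [-3.06, 3.06], [-0.37, 2.12], [-1.25, 1.32], [0.18, 2.47], [-1.1, 4.24], [0.23, 1.98], [-2.94, 2.94]. Speed limits (rad/s): [2.57, 2.57, 3.14, 3.14, 3.14, 3.14, 3.14].

## Interface

Orientations are given as a unit quaternion [w, x, y, z].
In Python, from rig import robot, get_image, look_for, cut_out, spot_point gives the robot as it stands.
- The arm moves only by the shell command python3 -m inch 'ROWS' [FORCE]. ROWS is JSON, one flat list of numbers, 7 for each row, row after row: the turn, a rotation vector about the world's x, y, z in degrees, then the shift along the world's x, y, z in mm, then the closure in counts, from 0 (fully open) to 255 (shut). In form: [ax, ay, az, tx, ty, tz, gripper, ax, ay, az, tx, ty, tz, gripper, ...]. A call has 1 to 8 rows; each row is the pose to reach, as a shift and turn from the pose commanded when the call began; what a row does not reach only later rows make up. A row lasts 1/10 s, in which the tool goes at most 50 mm and 8.59 degrees, less where a joint would pass 70% of its speed; a pose out of reach is approached as far as the arm can. A call with a gripper value outside its range is refused whole. The fingers move at their own pace and stop on an object; FORCE is the grip in N (left out, the last holds). Time passes only in rows, so rows that repeat a pose let the fingers close. It gives the time, the measured TCP pose, the force, the opening and the grip force at its end, in the units of the state.
- robot.state(): the state, without advancing time (a new reading comes with each control period).
- get_image(name): name is "scene" or "top" or "wrist"; returns a dict with "img" (420x560x3 uint8, red, green, blue), "z_map" (420x560 float32, m along the optical axis (not along the pixel's ray), 0 where there is no reading), "camera_matrix" (3x3 intrinsics, pixels), "k1" (the pictures are not rectified: a ray, as slopes to the right and down, at radius r is drawn at 1 + k1 r^2 times it, then the intrinsics apply), "pose" (4x4, takes a point from camera to world coordinates). Camera axes: x right, y down, z forward; pixel columns grow to the right and rows downward; lengths in m; the calibration is good to about 2 mm. A picture is of the moment at which its call begins.
- robot.close_job(): hands the job in; it is judged then, once.
Trained networks look in a picture, given as the dict that the camera call returned (one of the last four; its "shot" number tells which), for a name from the list of things; names that differ only in an ending like _2 or _b are one class to them, and where a whole thing is asked for, a point or a joint stands for the part that bears it (a point fixed in the world has none). Each returns a list of dicts, best first, with "p" (0 to 1); they miss things now and then, are a little off and sometimes report something else, mostly with a low value. They report only what shows in the picture. A call takes as long as a camera call. They do not tell look-alikes from the thing itself.
- look_for(label, picture): "extent" ([centre column, centre row, width, height] in pixels, round what is visible of it).
- cut_out(label, picture): "region" (420x560 bool, what is visible of it) and "extent" ([centre column, centre row, width, height] in pixels, round what is visible of it).
- spot_point(label, picture): "uv" ([column, row] in pixels: a listed point, or the origin of a listed thing).
The state is a dict: "time": time; "joints": joint angles; "joint_velocities": joint speeds; "joint_efforts": joint torques, N m; "eef_pos": TCP position; "eef_rot": TCP orientation; "force": force on the tool from outside, world axes, zero at the start; "wrist_torque": the same for the moment, N m; "width": finger opening in m; "finger_force": force on a finger pad.
Only numpy, scipy, OpenCV 4.12 (cv2) and the standard library are available. Lean on these libraries where they do the work, as an engineer would, in place of code of your own. Each camera call takes 0.05 s, during which the arm holds its last target. There are 200 camera calls.

## Working session

There is one attempt and no reset: what is moved stays moved. The work goes in short steps, Python scripts to look and compute and a shell command to move; the robot and the scene stay as the last step left them, time stands still between calls to the robot, and variables do not carry over. Pictures are saved under pics/ and viewed, at most 14 in all, crops included, and the job is handed in when it is done.

```bash
mkdir -p pics; ls
python3 - <<'E'
from rig import robot,get_image
import cv2,numpy as np
for n in("top","scene"):
    d=get_image(n);cv2.imwrite(f"pics/{n}0.png",d["img"][:,:,::-1]);np.savez(f"{n}0.npz",**{k:d[k] for k in("img","z_map","camera_matrix","k1","pose")})
    print(n,d["pose"].round(3).tolist(),d["k1"],d["camera_matrix"].tolist())
s=robot.state();print(s["time"],s["eef_pos"],s["eef_rot"],s["width"],robot.pinch_z)
E
```

```text
pics
top [[0.015, -0.997, 0.075, 0.383], [-1.0, -0.015, 0.003, 0.035], [-0.002, -0.075, -0.997, 1.473], [0.0, 0.0, 0.0, 1.0]] -0.10933626781620139 [[506.2483000366717, 0.0, 282.2142743950317], [0.0, 506.2483000366717, 214.93363397518291], [0.0, 0.0, 1.0]]
scene [[-0.564, 0.463, -0.684, 1.289], [0.826, 0.316, -0.467, 0.563], [-0.0, -0.828, -0.56, 0.677], [0.0, 0.0, 0.0, 1.0]] -0.10368125958524921 [[467.6270255806379, 0.0, 275.3402105579108], [0.0, 467.6270255806379, 214.21922641622382], [0.0, 0.0, 1.0]]
0.1 [0.21581308 0.61255009 0.23049807] [-1.23448404e-04  1.68578789e-01  9.85687836e-01 -8.16431697e-04] 0.08564995674030625 -0.0187
```

View pics/top0.png

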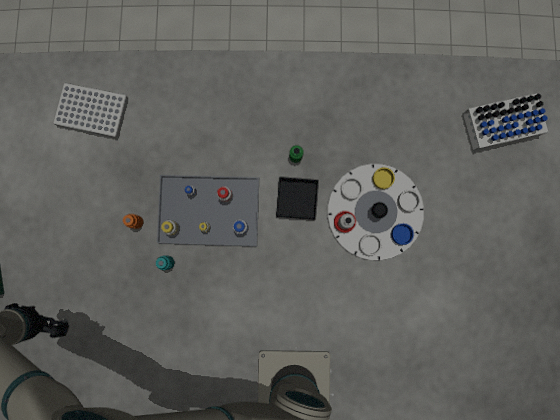

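View pics/scene0.png

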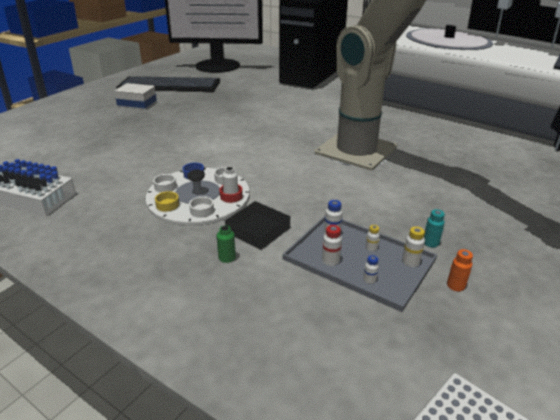

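The top view shows these things, by pixel:
- **Full bottles:** red (224,193), yellow (168,228) and blue (240,227).
- **Small bottles:** blue (189,190) and yellow (204,227).
- **Look-alikes:** orange (132,221), turquoise (164,263) and green (296,154).
- **Empty:** white, with a dark mouth, in the red cup at about (346,221).
- **Other targets:** yellow cup (383,179), blue cup (402,234), tub (297,198).

Candidates for the empty are the white bottle (346,221) and the green one (296,154); I choose the white one. Candidates for full_yellow are (168,228), small yellow (204,227), orange and turquoise; I choose (168,228).

```bash
cat > h.py <<'E'
import numpy as np,cv2
def cloud(d):
    """world points (HxWx3) of a picture, nan without reading"""
    K,k1=np.array(d["camera_matrix"]),float(d["k1"]);z=d["z_map"];H,W=z.shape
    uv=np.stack(np.meshgrid(np.arange(W),np.arange(H)),-1).reshape(-1,1,2).astype(float)
    r=cv2.undistortPoints(uv,K,np.array([k1,0,0,0.])).reshape(H,W,2)
    z=np.where(z>0,z,np.nan)[...,None]
    P=np.concatenate([r*z,z],-1);T=np.array(d["pose"])
    return P@T[:3,:3].T+T[:3,3]
def ray(d,u,v,h):
    r=cv2.undistortPoints(np.array([[[u,v]]],float),np.array(d["camera_matrix"]),np.array([float(d["k1"]),0,0,0.]))[0,0]
    T=np.array(d["pose"]);w=T[:3,:3]@[*r,1];return T[:3,3]+w*(h-T[2,3])/w[2]
def circ(d,mask,h):
    """centre on plane h, and diameter, of the circle round the mask (largest blob)"""
    n,l,s,c=cv2.connectedComponentsWithStats(mask.astype(np.uint8));i=1+np.argmax(s[1:,4])
    m=l==i;ct,_=cv2.findContours(m.astype(np.uint8),0,2);pts=max(ct,key=len).reshape(-1,2)
    q=np.array([ray(d,*p,h)[:2] for p in pts]);(x,y),r=cv2.minEnclosingCircle(q.astype(np.float32))
    yy,xx=np.nonzero(m);return np.r_[ray(d,xx.mean(),yy.mean(),h)[:2],x,y,2*r,s[i,4]]
E
python3 - <<'E'
import numpy as np,cv2
from h import *
d=dict(np.load("top0.npz"));P=cloud(d)
Z=P[...,2]
cand={"fr":(224,193,.088),"fy":(168,228,.088),"fb":(240,227,.088),"sb":(189,190,.06),"sy":(204,227,.06),"empty":(347,221,.096),"knob":(379,210,.076),"orange":(132,221,.088),"turq":(164,263,.088)}
for k,(u,v,h) in cand.items():
    m=np.zeros(Z.shape,bool);m[v-14:v+15,u-14:u+15]=1
    zz=Z[m]; m&=(Z>h-.012)
    print(k,circ(d,m,h).round(4) if m.any() else None,"zmax",np.nanmax(zz).round(3))
hsv=cv2.cvtColor(d["img"],cv2.COLOR_RGB2HSV)
m=np.zeros(Z.shape,bool);m[155:270,320:430]=1
# cups: rim height points
for k,(u,v) in dict(cy=(383,179),cb=(402,234),cr=(343,222),w1=(351,189),w2=(409,201),w3=(369,245)).items():
    mm=np.zeros(Z.shape,bool);mm[v-15:v+16,u-15:u+16]=1;mm&=(Z>.032)&(Z<.06 if k!="cr" else Z<.05)
    print(k,circ(d,mm,.04).round(4))
m=np.zeros(Z.shape,bool);m[165:230,268:325]=1;m&=(Z>.028)&(Z<.05)
ys,xs=np.nonzero(m);q=np.array([ray(d,x,y,.036)[:2] for x,y in zip(xs,ys)]).astype(np.float32);print("tub",cv2.minAreaRect(q))
m=np.zeros(Z.shape,bool);m[160:280,320:435]=1;m&=(Z>.008);print("disc",circ(d,m,.014).round(4))
m=np.zeros(Z.shape,bool);m[165:255,150:265]=1;m&=(Z>.011)&(Z<.03)
ys,xs=np.nonzero(m);q=np.array([ray(d,x,y,.016)[:2] for x,y in zip(xs,ys)]).astype(np.float32);print("tray",cv2.minAreaRect(q))
cv2.imwrite("pics/crop0.png",cv2.resize(d["img"][160:270,320:430,::-1],None,fx=5,fy=5,interpolation=cv2.INTER_CUBIC))
E
```

```text
fr [5.486e-01 2.037e-01 5.470e-01 2.036e-01 3.630e-02 1.090e+02] zmax 0.099
fy [4.512e-01 3.570e-01 4.509e-01 3.565e-01 3.630e-02 1.190e+02] zmax 0.098
fb [4.574e-01 1.569e-01 4.579e-01 1.564e-01 3.300e-02 1.070e+02] zmax 0.098
sb [5.561e-01 3.042e-01 5.551e-01 3.048e-01 2.730e-02 6.400e+01] zmax 0.073
sy [4.558e-01 2.604e-01 4.551e-01 2.601e-01 2.720e-02 6.600e+01] zmax 0.072
empty [ 4.756e-01 -1.395e-01  4.756e-01 -1.402e-01  3.890e-02  1.360e+02] zmax 0.108
knob [ 5.080e-01 -2.289e-01  5.083e-01 -2.289e-01  4.710e-02  2.180e+02] zmax 0.086
orange [4.681e-01 4.668e-01 4.673e-01 4.662e-01 3.370e-02 1.060e+02] zmax 0.096
turq [3.516e-01 3.698e-01 3.516e-01 3.690e-01 3.330e-02 1.060e+02] zmax 0.097
cy [ 6.015e-01 -2.490e-01  6.016e-01 -2.489e-01  6.370e-02  1.070e+02]
cb [ 4.443e-01 -3.037e-01  4.440e-01 -3.042e-01  6.370e-02  1.120e+02]
cr [ 4.756e-01 -1.387e-01  4.767e-01 -1.393e-01  6.260e-02  9.600e+01]
w1 [ 5.711e-01 -1.571e-01  5.717e-01 -1.569e-01  6.050e-02  9.500e+01]
w2 [ 5.393e-01 -3.248e-01  5.378e-01 -3.232e-01  6.490e-02  1.070e+02]
w3 [ 4.120e-01 -2.110e-01  4.116e-01 -2.105e-01  6.350e-02  9.900e+01]
tub ((0.5433003902435303, -0.002657148987054825), (0.11380523443222046, 0.11462702602148056), 86.16803741455078)
disc [ 5.066e-01 -2.306e-01  5.077e-01 -2.314e-01  2.834e-01  7.115e+03]
tray ((0.4990190267562866, 0.25571709871292114), (0.28984394669532776, 0.21397720277309418), 89.3346176147461)
```

View pics/crop0.png

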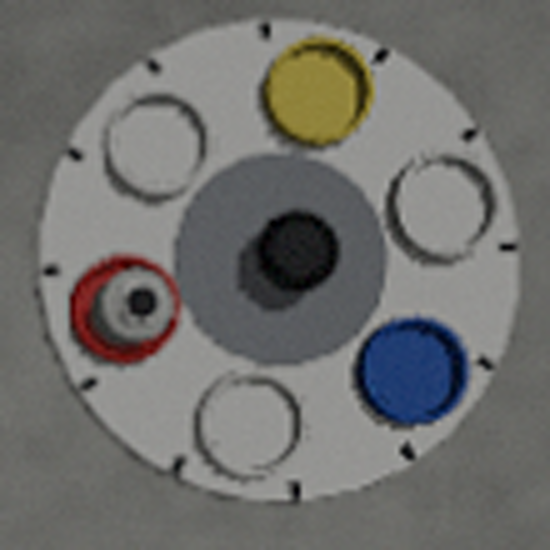

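The crop shows the uncapped white bottle with its dark mouth at (135,305), standing in the red cup. The yellow cup is at (318,92) and the blue cup at (412,370). The cups fit a 98 mm circle round (0.507,-0.2305), so the measurements agree. I start moving.

```bash
python3 -m inch '[0,0,0,25,-40,0,0, 0,0,0,50,-80,0,0, 0,0,0,75,-120,0,0, 0,0,0,100,-160,0,0, 0,0,0,125,-200,0,0, 0,0,0,150,-240,0,0, 0,0,0,175,-280,0,0, 0,0,0,200,-320,0,0]' 60
python3 -m inch '[0,0,0,25,-40,0,0, 0,0,0,50,-80,0,0, 0,0,0,55,-125,0,0, 0,0,0,60,-170,0,0, 0,0,0,60,-215,0,0, 0,0,0,60,-260,0,0, 0,0,0,60,-305,0,0, 0,0,0,60,-350,0,0]'
```

```text
time: 0.9
eef_pos: [0.4165, 0.2913, 0.2312]
eef_rot: [-0.0, 0.168, 0.986, -0.0]
force: [1.7, 0.5, 0.3]
width: 0.0853
finger_force: 0.0
time: 1.7
eef_pos: [0.4755, -0.0586, 0.2312]
eef_rot: [-0.0, 0.168, 0.986, 0.0]
force: [0.9, 0.5, 0.5]
width: 0.0855
finger_force: 0.0
```

```bash
python3 -m inch '[0,0,0,0,-40,0,0, 0,0,0,0,-80,0,0, 0,0,0,0,-80,0,0, 0,0,0,0,-80,0,0]'
python3 - <<'E'
from rig import robot,get_image,look_for
from h import *
d=get_image("wrist");cv2.imwrite("pics/w0.png",d["img"][:,:,::-1]);np.savez("w0.npz",**{k:d[k] for k in("img","z_map","camera_matrix","k1","pose")})
print(d["pose"].round(3).tolist());P=cloud(d);Z=P[...,2]
for r in look_for("empty",d)[:2]+look_for("cup_red",d)[:2]:print(r["p"],r["extent"])
m=(Z>.09)&(Z<.112)
print(circ(d,m,.1).round(4))
E
```

```text
time: 2.1
eef_pos: [0.4756, -0.1377, 0.231]
eef_rot: [-0.0, 0.17, 0.985, 0.0]
force: [0.6, 0.7, -0.9]
width: 0.0852
finger_force: 0.0
[[0.335, 0.901, 0.274, 0.405], [0.942, -0.321, -0.098, -0.112], [-0.0, 0.291, -0.957, 0.374], [0.0, 0.0, 0.0, 1.0]]
0.75 [277.3, 184.8, 42.6, 50.9]
0.7 [278.1, 179.6, 56.5, 56.9]
[ 4.733e-01 -1.385e-01  4.734e-01 -1.382e-01  2.700e-02  6.860e+02]
```

View pics/w0.png

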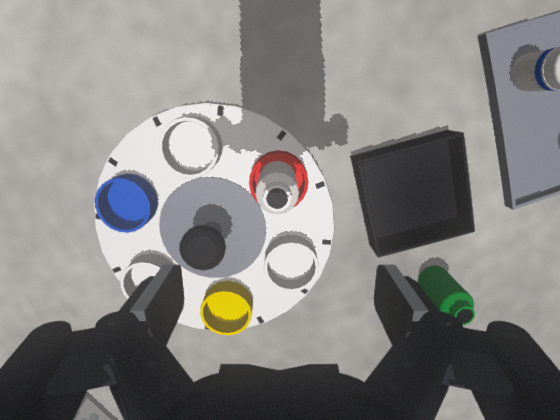

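The wrist view shows the white empty's mouth at (277,198) in the red cup. Its wrist fix (0.4734,-0.1383) agrees with the top camera to 2 mm. I descend and grasp it.

```bash
python3 -m inch '[0,0,0,-1,-1,-45,0, 0,0,0,-1,-1,-90,0, 0,0,0,-1,-1,-125,0, 0,0,0,-1,-1,-155,0, 0,0,0,-1,-1,-175,0, 0,0,0,-1,-1,-186,0, 0,0,0,-1,-1,-186,0, 0,0,0,-1,-1,-186,0]' 30
python3 -m inch '[0,0,0,0,0,0,255, 0,0,0,0,0,0,255, 0,0,0,0,0,0,255, 0,0,0,0,0,0,255, 0,0,0,0,0,0,255, 0,0,0,0,0,0,255, 0,0,0,0,0,0,255, 0,0,0,0,0,0,255]' 30
```

```text
time: 3.05
eef_pos: [0.4756, -0.1375, 0.0459]
eef_rot: [0.0, 0.168, 0.986, 0.0]
force: [0.5, -1.0, -0.3]
width: 0.0857
finger_force: 0.0
time: 3.85
eef_pos: [0.4755, -0.1381, 0.0461]
eef_rot: [0.001, 0.169, 0.986, 0.0]
force: [-0.7, 0.1, 6.2]
width: 0.0391
finger_force: 29.8
```

```bash
python3 -m inch '[0,0,0,0,0,30,255, 0,0,0,0,0,70,255, 0,0,0,0,0,110,255, 0,0,0,12,23,120,255, 0,0,0,29,57,120,255, 0,0,0,46,91,120,255, 0,0,0,60,120,120,255, 0,0,0,68,135,120,255]'
python3 -m inch '[0,0,0,0,0,-40,255, 0,0,0,0,0,-80,255, 0,0,0,0,0,-110,255, 0,0,0,0,0,-122,255, 0,0,0,0,0,-122,255, 0,0,0,0,0,-122,255, 0,0,0,0,0,-122,130, 0,0,0,0,0,-122,90]'
python3 -m inch '[0,0,0,0,0,0,70, 0,0,0,0,0,0,70, 0,0,0,0,0,20,70, 0,0,0,0,0,60,60, 0,0,0,0,0,100,50, 0,0,0,0,0,140,0, 0,0,0,0,0,160,0, 0,0,0,0,0,160,0]'
python3 - <<'E'
from rig import robot,get_image
from h import *
d=get_image("top");cv2.imwrite("pics/t1.png",cv2.resize(d["img"][140:280,140:430,::-1],None,fx=2.5,fy=2.5))
E
```

```text
time: 4.65
eef_pos: [0.544, 0.0004, 0.1655]
eef_rot: [0.0, 0.167, 0.986, 0.001]
force: [0.2, -0.4, 0.1]
width: 0.0395
finger_force: 30.4
time: 5.45
eef_pos: [0.5441, -0.003, 0.0448]
eef_rot: [0.001, 0.169, 0.986, 0.0]
force: [-0.6, -0.5, 0.2]
width: 0.0545
finger_force: 0.0
time: 6.25
eef_pos: [0.5452, -0.003, 0.2067]
eef_rot: [0.003, 0.169, 0.986, 0.001]
force: [0.3, -0.2, -0.8]
width: 0.0853
finger_force: 0.0
```

View pics/t1.png

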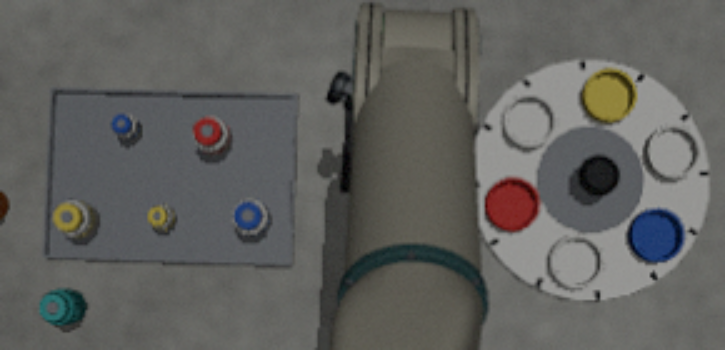

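The red cup at (510,205) is now empty. The arm hides the tub, so I will check it from the wrist camera. Next is the red bottle.

```bash
python3 -m inch '[0,0,0,0,35,20,0, 0,0,0,1,75,20,0, 0,0,0,1,115,20,0, 0,0,0,2,155,20,0, 0,0,0,3,190,20,0, 0,0,0,3,206,20,0, 0,0,0,3,206,20,0, 0,0,0,3,206,20,0]' 50
cat > wl.py <<'E'
import sys
from rig import robot,get_image
from h import *
def wrist(pic,h,xy,rad=.03):
    """centre of the thing with top height h near xy, seen from the wrist"""
    d=get_image("wrist");cv2.imwrite(f"pics/{pic}.png",d["img"][:,:,::-1]);P=cloud(d)
    m=(abs(P[...,2]-h)<.008)&(np.hypot(P[...,0]-xy[0],P[...,1]-xy[1])<rad)
    print("seen",circ(d,m,h).round(4),"tcp",robot.state()["eef_pos"].round(4));return d
E
python3 - <<'E'
from wl import *
wrist("w1",.092,(.5475,.2032))
d=get_image("top");P=cloud(d);Z=P[...,2]
for k,(u,v) in dict(cy=(383,179),cb=(402,234),cr=(343,222)).items():
    mm=np.zeros(Z.shape,bool);mm[v-15:v+16,u-15:u+16]=1;mm&=(Z>.032)&(Z<.06)
    print(k,circ(d,mm,.04).round(4))
E
```

```text
time: 7.1
eef_pos: [0.5457, 0.2009, 0.2224]
eef_rot: [-0.001, 0.169, 0.986, -0.001]
force: [0.1, -0.8, -0.5]
width: 0.0854
finger_force: 0.0
seen [5.466e-01 2.061e-01 5.465e-01 2.060e-01 3.280e-02 1.006e+03] tcp [0.546  0.2002 0.2227]
cy [ 6.007e-01 -2.493e-01  6.014e-01 -2.487e-01  6.410e-02  1.060e+02]
cb [ 4.434e-01 -3.041e-01  4.431e-01 -3.039e-01  6.420e-02  1.110e+02]
cr [ 4.764e-01 -1.397e-01  4.767e-01 -1.394e-01  6.240e-02  9.600e+01]
```

View pics/w1.png

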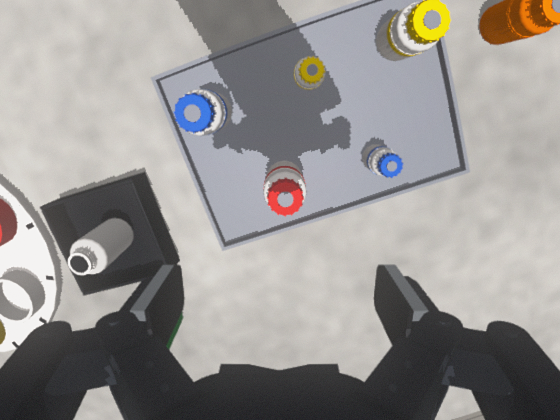

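The empty lies in the tub, with its mouth at (83,263) and its base inside at (118,230). The red cap is at (285,200). I move in to grasp the red bottle.

```bash
python3 -m inch '[0,0,0,1,4,-40,0, 0,0,0,1,4,-85,0, 0,0,0,1,4,-125,0, 0,0,0,1,4,-155,0, 0,0,0,1,4,-180,0, 0,0,0,1,4,-191,0, 0,0,0,1,4,-191,0, 0,0,0,1,4,-191,0]' 50
python3 -m inch '[0,0,0,0,0,0,255, 0,0,0,0,0,0,255, 0,0,0,0,0,0,255, 0,0,0,0,0,0,255, 0,0,0,0,0,0,255, 0,0,0,0,0,0,255, 0,0,0,0,0,0,255, 0,0,0,0,0,0,255]' 50
```

```text
time: 8.0
eef_pos: [0.5479, 0.2064, 0.0333]
eef_rot: [0.001, 0.169, 0.986, 0.0]
force: [0.2, -1.0, 1.2]
width: 0.0852
finger_force: 0.0
time: 8.8
eef_pos: [0.5476, 0.2073, 0.0334]
eef_rot: [0.001, 0.169, 0.986, 0.0]
force: [-0.9, -1.0, 5.3]
width: 0.0389
finger_force: 49.9
```

```bash
python3 -m inch '[0,0,0,0,0,8,255, 0,0,0,0,0,30,255, 0,0,0,0,0,60,255, 0,0,0,0,0,90,255, 0,0,0,0,0,120,255, 0,0,0,0,0,140,255, 0,0,0,0,0,140,255]'
python3 - <<'E'
from h import *
from scipy.optimize import least_squares
d=dict(np.load("w0.npz"));P=cloud(d);Z=P[...,2]
g={"r":(.476,-.1385),"b":(.4430,-.304),"y":(.602,-.249),"w1":(.571,-.157),"w3":(.412,-.2105)}
for k,c in g.items():
    D=np.hypot(P[...,0]-c[0],P[...,1]-c[1]);m=(abs(Z-.04)<.004)&(D<.04)&(D>.022)
    q=P[m][:,:2]
    f=least_squares(lambda a:np.hypot(q[:,0]-a[0],q[:,1]-a[1])-.029,c,loss="soft_l1",f_scale=.001)
    print(k,m.sum(),f.x.round(4),np.abs(f.fun).mean().round(4), np.median(Z[m]).round(4))
E
```

```text
time: 9.5
eef_pos: [0.549, 0.2078, 0.1758]
eef_rot: [0.003, 0.169, 0.986, 0.002]
force: [1.0, 0.1, -0.9]
width: 0.0388
finger_force: 50.3
r 521 [ 0.4755 -0.138 ] 0.001 0.0396
b 702 [ 0.4424 -0.3031] 0.001 0.0395
y 572 [ 0.6021 -0.2492] 0.0011 0.0392
w1 616 [ 0.5709 -0.1569] 0.001 0.0396
w3 781 [ 0.411  -0.2108] 0.0011 0.0395
```

```bash
python3 -m inch '[0,0,0,-3,-15,0,255, 0,0,0,-9,-45,0,255, 0,0,0,-17,-80,0,255, 0,0,0,-25,-120,0,255, 0,0,0,-34,-160,0,255, 0,0,0,-42,-200,0,255, 0,0,0,-51,-240,0,255, 0,0,0,-59,-280,0,255]'
python3 -m inch '[0,0,0,-6,-30,0,255, 0,0,0,-11,-52,0,255, 0,0,0,-14,-64,0,255, 0,0,0,-14,-66,0,255, 0,0,0,-14,-66,0,255, 0,0,0,-14,-66,-20,255, 0,0,0,-14,-66,-40,255, 0,0,0,-14,-66,-40,255]'
python3 - <<'E'
from rig import robot,get_image
from h import *
s=robot.state();print(s["eef_pos"],s["eef_rot"],s["force"])
d=get_image("wrist");cv2.imwrite("pics/w2.png",d["img"][:,:,::-1])
E
```

```text
time: 10.3
eef_pos: [0.4853, -0.0753, 0.171]
eef_rot: [-0.002, 0.169, 0.986, -0.0]
force: [0.8, 0.0, -1.2]
width: 0.0389
finger_force: 50.3
time: 11.1
eef_pos: [0.4726, -0.1366, 0.1303]
eef_rot: [-0.002, 0.167, 0.986, 0.001]
force: [-1.1, 0.6, -0.4]
width: 0.0393
finger_force: 50.4
[ 0.4726338  -0.13658943  0.13033524] [-2.48741871e-03  1.67154094e-01  9.85927457e-01  6.09390745e-04] [-1.12097064  0.63038895 -0.42062337]
```

View pics/w2.png

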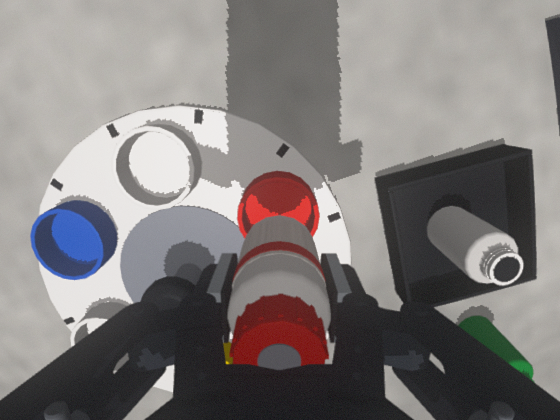

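The red bottle (280,300) is held upright above the red cup (280,200). The empty lies in the tub with its base inside, at about (450,225). I correct by 3 mm in x and go down.

```bash
python3 -m inch '[0,0,0,3,-1,0,255, 0,0,0,3,-1,0,255, 0,0,0,3,-1,-20,255, 0,0,0,3,-1,-40,255, 0,0,0,3,-1,-55,255, 0,0,0,3,-1,-68,255, 0,0,0,3,-1,-75,255, 0,0,0,3,-1,-75,255]'
python3 -m inch '[0,0,0,0,0,-3,255, 0,0,0,0,0,-5,255, 0,0,0,0,0,-5,255]'
```

```text
time: 11.95
eef_pos: [0.477, -0.1399, 0.0571]
eef_rot: [-0.0, 0.169, 0.986, 0.0]
force: [-0.7, 0.1, -0.2]
width: 0.0383
finger_force: 50.4
time: 12.25
eef_pos: [0.4773, -0.14, 0.0526]
eef_rot: [0.0, 0.169, 0.986, -0.0]
force: [-0.8, 0.3, -0.3]
width: 0.0392
finger_force: 50.4
```

```bash
python3 -m inch '[0,0,0,-1,2,-2,255, 0,0,0,-1,2,-3,255, 0,0,0,-1,2,-4,255, 0,0,0,-1,2,-5,255, 0,0,0,-1,2,-5,255]'
```

```text
time: 12.75
eef_pos: [0.476, -0.1379, 0.0474]
eef_rot: [-0.0, 0.169, 0.986, 0.0]
force: [-0.7, 1.0, 1.3]
width: 0.0388
finger_force: 50.4
```

Force in z is starting to show. I take one more millimetre to seat it, then release.

```bash
python3 -m inch '[0,0,0,0,0,-1,255, 0,0,0,0,0,-2,255, 0,0,0,0,0,-2,255]'
python3 -m inch '[0,0,0,0,0,0,150, 0,0,0,0,0,0,130, 0,0,0,0,0,0,100, 0,0,0,0,0,0,50, 0,0,0,0,0,0,0, 0,0,0,0,0,0,0, 0,0,0,0,0,0,0, 0,0,0,0,0,0,0]'
```

```text
time: 13.05
eef_pos: [0.476, -0.138, 0.0472]
eef_rot: [0.0, 0.169, 0.986, 0.0]
force: [-4.1, 1.3, 23.0]
width: 0.0391
finger_force: 52.7
time: 13.85
eef_pos: [0.476, -0.1379, 0.0452]
eef_rot: [-0.0, 0.169, 0.986, -0.0]
force: [-0.1, -0.9, -0.1]
width: 0.0851
finger_force: 0.0
```

```bash
python3 -m inch '[0,0,0,0,0,20,0, 0,0,0,0,0,60,0, 0,0,0,0,0,105,0, 0,0,0,0,0,150,0, 0,0,0,0,10,180,0, 0,0,0,-2,45,180,0, 0,0,0,-5,90,180,0, 0,0,0,-9,135,180,0]'
python3 -m inch '[0,0,0,-3,45,0,0, 0,0,0,-6,90,0,0, 0,0,0,-9,130,0,0, 0,0,0,-10,155,0,0, 0,0,0,-10,162,0,0, 0,0,0,-10,162,0,0, 0,0,0,-10,162,0,0]'
python3 - <<'E'
from wl import *
d=wrist("w3",.092,(.457,.158))
P=cloud(d);Z=P[...,2]
q=P[(Z>.012)&(abs(P[...,0]-.543)<.062)&(abs(P[...,1]+.001)<.062)]
print(len(q),q[:,2].max(),np.percentile(q[:,2],[50,90]))
E
```

```text
time: 14.65
eef_pos: [0.4669, -0.0019, 0.2258]
eef_rot: [0.001, 0.169, 0.986, 0.0]
force: [1.4, 0.9, 0.3]
width: 0.0853
finger_force: 0.0
time: 15.35
eef_pos: [0.4571, 0.1573, 0.2252]
eef_rot: [-0.0, 0.17, 0.986, -0.001]
force: [0.9, -0.6, 0.9]
width: 0.0856
finger_force: 0.0
seen [4.541e-01 1.595e-01 4.543e-01 1.596e-01 3.280e-02 9.940e+02] tcp [0.4571 0.1571 0.2253]
3307 0.07365147730545818 [0.02968131 0.03639735]
```

View pics/w3.png

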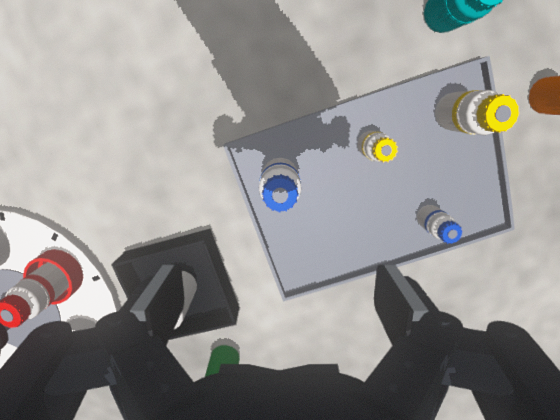

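The blue bottle's cap is at (280,193), seen at (0.4543,0.1596). The red bottle stands in its cup. I grasp blue.

```bash
python3 -m inch '[0,0,0,-1,3,-40,0, 0,0,0,-1,3,-85,0, 0,0,0,-1,3,-125,0, 0,0,0,-1,3,-155,0, 0,0,0,-1,3,-180,0, 0,0,0,-1,3,-192,0, 0,0,0,-1,3,-192,0, 0,0,0,-1,3,-192,0]' 50
python3 -m inch '[0,0,0,0,0,0,255, 0,0,0,0,0,0,255, 0,0,0,0,0,0,255, 0,0,0,0,0,0,255, 0,0,0,0,0,0,255, 0,0,0,0,0,0,255, 0,0,0,0,0,0,255, 0,0,0,0,0,0,255]' 50
```

```text
time: 16.2
eef_pos: [0.4567, 0.1615, 0.034]
eef_rot: [0.0, 0.169, 0.986, 0.0]
force: [0.1, 0.7, 0.8]
width: 0.0854
finger_force: 0.0
time: 17.0
eef_pos: [0.4563, 0.1622, 0.0343]
eef_rot: [0.0, 0.169, 0.986, 0.0]
force: [-1.7, -0.6, 6.8]
width: 0.0387
finger_force: 49.6
```

```bash
python3 -m inch '[0,0,0,0,0,8,255, 0,0,0,0,0,30,255, 0,0,0,0,0,65,255, 0,0,0,0,0,105,255, 0,0,0,0,0,140,255, 0,0,0,0,-10,155,255, 0,0,0,-1,-35,155,255, 0,0,0,-2,-70,155,255]'
python3 -m inch '[0,0,0,-1,-40,0,255, 0,0,0,-2,-80,0,255, 0,0,0,-3,-120,0,255, 0,0,0,-5,-160,0,255, 0,0,0,-6,-200,0,255, 0,0,0,-7,-240,0,255, 0,0,0,-8,-280,0,255, 0,0,0,-9,-320,0,255]'
python3 -m inch '[0,0,0,-1,-30,0,255, 0,0,0,-2,-55,0,255, 0,0,0,-3,-70,0,255, 0,0,0,-3,-75,0,255, 0,0,0,-3,-75,0,255, 0,0,0,-3,-75,0,255]'
```

```text
time: 17.8
eef_pos: [0.4544, 0.0932, 0.1897]
eef_rot: [0.001, 0.167, 0.986, 0.001]
force: [-0.3, -0.9, -0.3]
width: 0.039
finger_force: 50.4
time: 18.6
eef_pos: [0.4445, -0.2294, 0.1889]
eef_rot: [0.0, 0.169, 0.986, 0.0]
force: [0.9, 0.3, -0.5]
width: 0.0385
finger_force: 50.4
time: 19.2
eef_pos: [0.4423, -0.3012, 0.1883]
eef_rot: [-0.0, 0.168, 0.986, 0.001]
force: [-0.3, -0.4, -1.4]
width: 0.0386
finger_force: 50.4
```

```bash
python3 -m inch '[0,0,0,0,-2,-30,255, 0,0,0,0,-2,-65,255, 0,0,0,0,-2,-95,255, 0,0,0,0,-2,-112,255, 0,0,0,0,-2,-122,255, 0,0,0,0,-2,-122,255, 0,0,0,0,-2,-122,255]'
```

```text
time: 19.9
eef_pos: [0.4427, -0.3046, 0.067]
eef_rot: [0.0, 0.168, 0.986, -0.0]
force: [-0.3, -0.2, -0.5]
width: 0.0388
finger_force: 50.4
```

```bash
python3 -m inch '[0,0,0,0,1,-6,255, 0,0,0,0,1,-11,255, 0,0,0,0,1,-15,255, 0,0,0,0,1,-17,255, 0,0,0,0,1,-17,255]'
python3 -m inch '[0,0,0,0,0,-1,255, 0,0,0,0,0,-2,255, 0,0,0,0,0,-2,255]'
```

```text
time: 20.4
eef_pos: [0.4418, -0.3039, 0.049]
eef_rot: [-0.0, 0.169, 0.986, 0.0]
force: [0.2, 0.2, -0.9]
width: 0.0391
finger_force: 50.4
time: 20.7
eef_pos: [0.4421, -0.3041, 0.0483]
eef_rot: [0.0, 0.169, 0.986, -0.0]
force: [-2.1, 0.1, 8.7]
width: 0.0392
finger_force: 51.2
```

Contact at the expected height, so I release, rise and go to yellow.

```bash
python3 -m inch '[0,0,0,0,0,0,150, 0,0,0,0,0,0,130, 0,0,0,0,0,0,100, 0,0,0,0,0,0,50, 0,0,0,0,0,0,0, 0,0,0,0,0,0,0, 0,0,0,0,0,0,0]'
python3 -m inch '[0,0,0,0,0,20,0, 0,0,0,0,0,60,0, 0,0,0,0,0,105,0, 0,0,0,0,0,150,0, 0,0,0,0,10,182,0, 0,0,0,0,45,182,0, 0,0,0,1,90,182,0, 0,0,0,1,135,182,0]'
python3 -m inch '[0,0,0,0,45,0,0, 0,0,0,1,90,0,0, 0,0,0,2,135,0,0, 0,0,0,2,180,0,0, 0,0,0,3,225,0,0, 0,0,0,3,270,0,0, 0,0,0,4,315,0,0, 0,0,0,4,360,0,0]'
python3 -m inch '[0,0,0,1,45,0,0, 0,0,0,2,90,0,0, 0,0,0,3,130,0,0, 0,0,0,4,155,0,0, 0,0,0,5,165,0,0, 0,0,0,5,165,0,0, 0,0,0,5,165,0,0]'
python3 - <<'E'
from wl import *
wrist("w4",.092,(.451,.358))
d=get_image("top");P=cloud(d)
for n,c in dict(r=(.4755,-.139),b=(.4424,-.304)).items():
    m=(abs(P[...,2]-.106)<.014)&(np.hypot(P[...,0]-c[0],P[...,1]-c[1])<.03);print(n,circ(d,m,.106).round(4))
cv2.imwrite("pics/t2.png",cv2.resize(d["img"][140:280,270:430,::-1],None,fx=4,fy=4))
E
```

```text
time: 21.4
eef_pos: [0.442, -0.3039, 0.0472]
eef_rot: [-0.0, 0.169, 0.986, 0.0]
force: [-0.2, 0.3, -0.1]
width: 0.0852
finger_force: 0.0
time: 22.2
eef_pos: [0.4429, -0.1678, 0.2297]
eef_rot: [0.001, 0.169, 0.986, -0.0]
force: [0.5, 1.4, -0.2]
width: 0.0855
finger_force: 0.0
time: 23.0
eef_pos: [0.4467, 0.1928, 0.2294]
eef_rot: [0.0, 0.169, 0.986, 0.0]
force: [0.4, 0.2, 0.1]
width: 0.0856
finger_force: 0.0
time: 23.7
eef_pos: [0.4523, 0.354, 0.2291]
eef_rot: [-0.0, 0.169, 0.986, -0.001]
force: [0.2, -0.2, -0.3]
width: 0.0855
finger_force: 0.0
seen [4.494e-01 3.589e-01 4.495e-01 3.591e-01 3.290e-02 9.760e+02] tcp [0.4524 0.3537 0.2292]
r [ 4.777e-01 -1.390e-01  4.776e-01 -1.392e-01  3.280e-02  1.060e+02]
b [ 4.432e-01 -3.031e-01  4.433e-01 -3.025e-01  3.270e-02  1.080e+02]
```

View pics/t2.png

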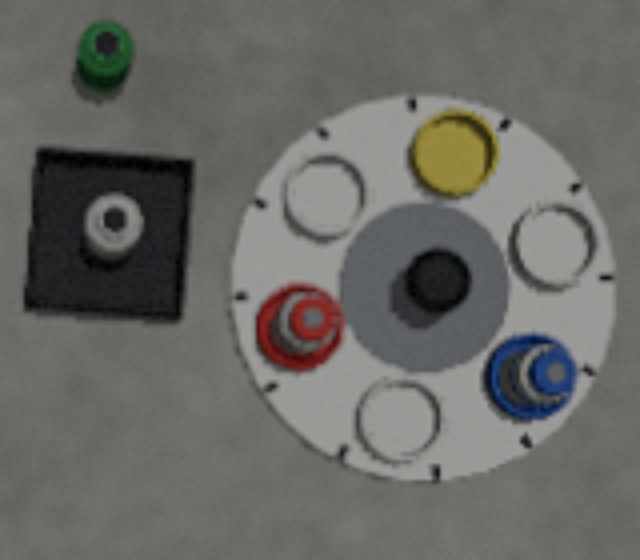

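View pics/w4.png

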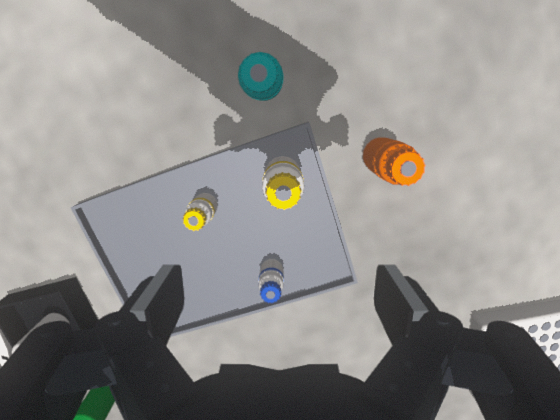

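In the top crop the empty stands upright in the tub, with its mouth at (117,218). Red (315,318) and blue (555,372) stand in their cups, 2 mm or less off axis. In the wrist view the large yellow cap is at (283,190). The orange (408,168), turquoise (260,75) and small yellow (194,220) bottles stay clear of it. I grasp yellow.

```bash
python3 -m inch '[0,0,0,-1,6,-40,0, 0,0,0,-1,6,-85,0, 0,0,0,-1,6,-125,0, 0,0,0,-1,6,-155,0, 0,0,0,-1,6,-182,0, 0,0,0,-1,6,-196,0, 0,0,0,-1,6,-196,0, 0,0,0,-1,6,-196,0]' 50
python3 -m inch '[0,0,0,0,0,0,255, 0,0,0,0,0,0,255, 0,0,0,0,0,0,255, 0,0,0,0,0,0,255, 0,0,0,0,0,0,255, 0,0,0,0,0,0,255, 0,0,0,0,0,0,255, 0,0,0,0,0,0,255]' 50
```

```text
time: 24.6
eef_pos: [0.4518, 0.3619, 0.0342]
eef_rot: [0.0, 0.169, 0.986, 0.0]
force: [-0.7, 0.4, 0.2]
width: 0.085
finger_force: 0.0
time: 25.4
eef_pos: [0.4514, 0.3623, 0.0344]
eef_rot: [0.0, 0.169, 0.986, 0.0]
force: [-1.1, -1.2, 6.2]
width: 0.0388
finger_force: 49.8
```

```bash
python3 -m inch '[0,0,0,0,0,8,255, 0,0,0,0,0,30,255, 0,0,0,0,0,65,255, 0,0,0,0,0,105,255, 0,0,0,0,0,140,255, 0,0,0,3,-10,155,255, 0,0,0,9,-35,155,255, 0,0,0,17,-70,155,255]'
python3 -m inch '[0,0,0,10,-40,0,255, 0,0,0,20,-80,0,255, 0,0,0,30,-120,0,255, 0,0,0,40,-160,0,255, 0,0,0,50,-200,0,255, 0,0,0,60,-240,0,255, 0,0,0,70,-280,0,255, 0,0,0,80,-320,0,255]'
python3 -m inch '[0,0,0,10,-40,0,255, 0,0,0,20,-80,0,255, 0,0,0,30,-120,0,255, 0,0,0,39,-160,0,255, 0,0,0,47,-195,0,255, 0,0,0,52,-215,0,255, 0,0,0,54,-221,0,255, 0,0,0,54,-221,0,255]'
python3 -m inch '[0,0,0,0,0,0,255, 0,0,0,0,0,0,255]'
```

```text
time: 26.2
eef_pos: [0.4676, 0.2927, 0.1888]
eef_rot: [0.0, 0.167, 0.986, 0.001]
force: [0.3, -0.8, -0.1]
width: 0.0386
finger_force: 50.3
time: 27.0
eef_pos: [0.5473, -0.0303, 0.1879]
eef_rot: [-0.001, 0.169, 0.986, -0.0]
force: [0.7, 0.0, -0.9]
width: 0.0389
finger_force: 50.3
time: 27.8
eef_pos: [0.6011, -0.2495, 0.1876]
eef_rot: [-0.001, 0.169, 0.986, 0.0]
force: [0.2, -0.2, -0.7]
width: 0.0388
finger_force: 50.3
time: 28.0
eef_pos: [0.602, -0.2466, 0.1883]
eef_rot: [-0.0, 0.167, 0.986, 0.001]
force: [0.4, 0.7, -0.4]
width: 0.0389
finger_force: 50.3
```

```bash
python3 -m inch '[0,0,0,0,-2,-30,255, 0,0,0,0,-2,-65,255, 0,0,0,0,-2,-95,255, 0,0,0,0,-2,-112,255, 0,0,0,0,-2,-122,255, 0,0,0,0,-2,-122,255, 0,0,0,0,-2,-122,255]'
```

```text
time: 28.7
eef_pos: [0.6028, -0.2506, 0.0672]
eef_rot: [0.001, 0.168, 0.986, -0.0]
force: [-0.2, -0.3, 0.1]
width: 0.0387
finger_force: 50.3
```

```bash
python3 -m inch '[0,0,0,0,1,-6,255, 0,0,0,0,1,-11,255, 0,0,0,0,1,-15,255, 0,0,0,0,1,-17,255, 0,0,0,0,1,-17,255]'
python3 -m inch '[0,0,0,0,0,-1,255, 0,0,0,0,0,-2,255, 0,0,0,0,0,-2,255]'
```

```text
time: 29.2
eef_pos: [0.6017, -0.2499, 0.0489]
eef_rot: [-0.0, 0.169, 0.986, 0.0]
force: [-0.3, -0.2, -1.2]
width: 0.0387
finger_force: 50.3
time: 29.5
eef_pos: [0.6022, -0.2501, 0.0485]
eef_rot: [0.0, 0.169, 0.986, -0.0]
force: [-2.0, 0.3, 6.9]
width: 0.0388
finger_force: 50.9
```

Contact again. I release, rise, move the arm clear to the left, and check everything from the top and scene cameras.

```bash
python3 -m inch '[0,0,0,0,0,0,150, 0,0,0,0,0,0,130, 0,0,0,0,0,0,100, 0,0,0,0,0,0,50, 0,0,0,0,0,0,0, 0,0,0,0,0,0,0, 0,0,0,0,0,0,0]'
python3 -m inch '[0,0,0,0,0,20,0, 0,0,0,0,0,60,0, 0,0,0,0,0,105,0, 0,0,0,0,0,150,0, 0,0,0,-5,10,185,0, 0,0,0,-15,45,200,0, 0,0,0,-25,90,200,0, 0,0,0,-35,130,200,0]'
python3 -m inch '[0,0,0,-10,45,0,0, 0,0,0,-20,90,0,0, 0,0,0,-30,135,0,0, 0,0,0,-40,180,0,0, 0,0,0,-50,225,0,0, 0,0,0,-55,255,0,0, 0,0,0,-55,260,0,0, 0,0,0,-55,260,0,0]'
python3 - <<'E'
from wl import *
d=get_image("top");P=cloud(d)
for n,c,h in (("r",(.4755,-.138),.106),("b",(.4424,-.3035),.106),("y",(.6021,-.2492),.106),("empty",(.543,-.002),.086),("sb",(.5558,.3045),.06),("sy",(.4555,.2603),.06)):
    m=(abs(P[...,2]-h)<.014)&(np.hypot(P[...,0]-c[0],P[...,1]-c[1])<.03);print(n,circ(d,m,h).round(4) if m.any() else None)
print(robot.state()["force"])
s=get_image("scene");a=cv2.resize(d["img"][140:280,140:430],None,fx=2.7,fy=2.7)
b=s["img"][150:300,120:470];b=cv2.resize(b,(a.shape[1],300))
cv2.imwrite("pics/fin.png",cv2.resize(np.vstack([a,b]),None,fx=.85,fy=.85)[:,:,::-1])
E
```

```text
time: 30.2
eef_pos: [0.602, -0.2499, 0.0472]
eef_rot: [-0.0, 0.169, 0.986, 0.0]
force: [0.4, -0.7, -0.4]
width: 0.0853
finger_force: 0.0
time: 31.0
eef_pos: [0.5668, -0.1182, 0.2482]
eef_rot: [0.001, 0.169, 0.986, 0.0]
force: [1.2, 0.6, -0.7]
width: 0.0853
finger_force: 0.0
time: 31.8
eef_pos: [0.5119, 0.1411, 0.2474]
eef_rot: [0.0, 0.167, 0.986, 0.0]
force: [0.0, 0.1, 0.3]
width: 0.0852
finger_force: 0.0
r [ 4.780e-01 -1.390e-01  4.763e-01 -1.379e-01  3.640e-02  1.070e+02]
b [ 4.435e-01 -3.027e-01  4.433e-01 -3.023e-01  3.300e-02  1.120e+02]
y [ 6.010e-01 -2.492e-01  6.012e-01 -2.488e-01  3.410e-02  1.100e+02]
empty [ 5.446e-01 -3.500e-03  5.437e-01 -4.000e-03  3.880e-02  1.200e+02]
sb [5.560e-01 3.037e-01 5.548e-01 3.035e-01 3.000e-02 7.000e+01]
sy [4.557e-01 2.603e-01 4.556e-01 2.599e-01 2.710e-02 6.700e+01]
[ 0.02095081 -0.39282749 -0.07822015]
```

View pics/fin.png

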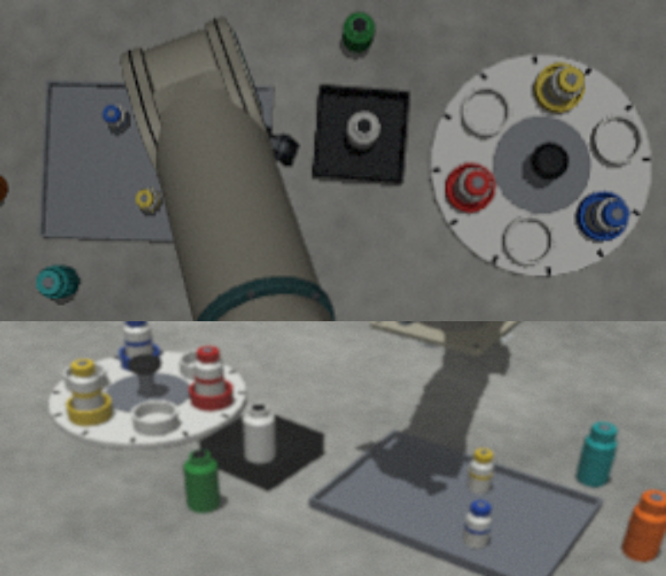

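The three full bottles stand in their matching cups: red (475,185), blue (612,210) and yellow (570,80). The empty stands in the tub (363,130), and the small bottles have not moved. I hand the job in.

```bash
python3 -c "
from rig import robot
print(robot.close_job())"
```

```text
the job is handed in; nothing more can be done
None
```

I handed the job in at about 32 s: the final pictures show each full bottle standing in its matching cup, the empty upright in the tub and both small bottles where they started; no verdict was returned.

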